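# Empty the washed bushes from the tilting basket and rack them

### The arm

A 6-joint arm with a two-finger parallel gripper is mounted at the origin on a cart in front of the work surface, level with it; the furniture and walls round the work are solid. World frame = base frame: x ahead of the robot, y to its left, z up, the work surface at z = 0. Lengths are in m, angles in degrees, forces in N, time in s.
With the tool pointing down it reaches from about 0.15 to 0.775 m from the base axis. Payload 6.1 kg.
Tool frame: the origin (TCP) lies at the very end of the fingers, on their centre line; the grasp point (between the pads) lies 19 mm behind it; z points along the fingers, y is the line along which they close (so a half turn about z gives the same grasp; the last joint's range is limited). The gripper opens to 85 mm and grips with 20 to 120 N. Pads are 22 mm wide; open, the fingers measure 114 mm over their backs; the gripper's body (76 mm by 85 mm) begins 54 mm behind the grasp point. The pads swing forward as they close: fully open they stand 13 mm farther back than shut.
Start: joints at [70.474, 7.208, -2.269, 80.523, 0, 90], TCP at [0.175, 0.495, 0.231] pointing down, gripper open.
Joint ranges: [-155.77, 155.77], [-54.66, 111.73], [-72.52, 77.12], [-102.08, 115.82], [-83.92, 84.16], [-180, 180]. Speed limits (degrees/s): [136.94, 136.94, 172.46, 180, 180, 180].

### API

Orientations are given as [roll, pitch, yaw] about the fixed x, y, z axes, in that order (R = Rz(yaw) Ry(pitch) Rx(roll)).
In Python, from station import robot gives the robot as it stands. The module is installed in compiled form; this text tells all that it offers. Calls block until the motion is done:
- robot.movep(position, orientation): joint-space move of the TCP to a pose.
- robot.line_to(position, orientation=None, feed=0.15, threshold=None): straight line of the TCP; orientation=None keeps the orientation; feed is the mean speed in m/s. With threshold (N) it stops when the force on the tool has changed by that much, and returns True; else False.
- robot.move_j(angles): joint-space move.
- robot.gripper_open() and robot.clamp(grasp_force=None): open the fingers fully, or close them until they stop; grasp_force is the grip in N (None keeps the last).
- robot.hold(seconds).
- robot.solve_ik(position, orientation): joint angles nearest the present ones, or None.
- robot.capture(name): name is "side" or "top" or "wrist"; returns the picture (480x640x3 uint8, red, green, blue); there is no depth.
- robot.calibration(name): a dict with "vfov" (degrees; the focal length in pixels is half the picture's height over the tangent of half this angle, whatever the lens; pixels are square), "cx", "cy" (the principal point, pixels), "k1" (the pictures are not rectified: a ray, as slopes to the right and down, at radius r is drawn at 1 + k1 r^2 times it, then the intrinsics apply), "R" (3x3) and "t" (3): a world point X has camera coordinates R X + t; the wrist camera has in their place "tool_from_camera" (4x4, takes a point from camera to tool coordinates, whose origin is the TCP and whose axes are the flange's). Camera axes: x right, y down, z forward; pixel columns grow to the right and rows downward; lengths in m; the calibration is good to about 2 mm. A picture is of the moment at which its call begins: read the wrist's pose just before it. calibration takes no time and is no camera call.
A pose or a line that the arm cannot do raises robot.MotionError and nothing moves.
- robot.finish_job(): hands the job in; it is judged then, once.
Readings, each from a call of its own:
- robot.current_time_s(): time.
- robot.current_joints(): joint angles.
- robot.current_qd(): joint speeds.
- robot.current_joint_torque(): joint torques, N m.
- robot.current_eef_pos(): TCP position.
- robot.current_tcp_rot(): TCP orientation.
- robot.current_ft_force(): force on the tool from outside, world axes, zero at the start.
- robot.current_wrist_torque(): the same for the moment, N m.
- robot.current_grip_width(): finger opening in m.
- robot.current_gripper_force(): force on a finger pad.
Only numpy, scipy, OpenCV 4.12 (cv2) and the standard library are available. Lean on these libraries where they do the work, as an engineer would, in place of code of your own. Each camera call takes 0.05 s, during which the arm holds its last target. There are 200 camera calls.

### The job

The washed bronze bushes lie in the tilting basket: pull its lever over steadily until every bush has rolled out onto the sloped track, and swing the empty basket back down onto its rest. Take the bushes one at a time from the stop at the low end of the track, never by hand out of the basket or from between the track's guides, and lay each in a free notch of the wooden rest that fits it: the thick bushes in the rest with the wide notches, the thin ones in the rest with the narrow notches. Leave the grease tin and the blue pliers where they are.

Things in the scene. Friction and masses are not known exactly. Their poses are not given: they have to be found in the camera images.
- stand: The tilting stand, bolted down: base plate 104 x 335 x 8 mm, two grey posts 124 mm high, a sheet-steel scoop basket tilting between them, and a grey sloped track. Origin on the bench under the middle; x across the track (the side with the lever, -x, faces the robot), y up along the track towards the basket, z up.
- basket (a joint): Tilt of the basket, rad: 0 = down on its rest, grows as the lever's top is pulled over towards the track's low end (the stand's -y), end stop 1.4. The bushes run out between about 0.7 and 1.3. Stiff hinge (0.4 N m friction): the empty basket stays where it is left; tipping the full one takes 5 to 10 N at the grip.
- trunnion (a point): Middle of the basket's hinge axis, 50 mm along the stand's +y and 96 mm above the bench; axes as the stand's, hinge axis = x.
- basket_grip (a point): Middle of the lever's black round grip, a bar 22 mm thick, 70 mm long, along the stand's x; only its stand-side end is held, by the flat lever (20 x 8 mm). It moves on an arc of 130 mm radius about the hinge axis, 101 mm from the stand's middle plane; at joint 0 the lever leans 0.70 rad from upright towards the stand's +y, at 1.4 as far towards -y.
- basket_mid (a point): Middle of the basket's inside, turning with it. The basket is 67 mm wide inside (bushes lie across it, in one row), 153 mm long, open at the top, its pouring ramp on the track's side.
- track_stop (a point): Where the track's floor meets the stop plate at its low end, mid width; axes as the stand's. The floor rises from here towards +y at 0.14 rad. Floor and plate are 54 mm wide here, so a bush overhangs 6 mm each side with over 40 mm free below; the plate is 43 mm high. A bush at the stop lies across the track, its middle one radius from the plate and one above the floor.
- guide_ends (a point): Middle of the track's floor 43 mm up from the stop: from here up to the basket, side guides 32 mm high and 68 mm apart keep the bushes in line. Below it the sides are open. When the bush at the stop is lifted out, the next rolls down within about a second.
- wide_rest: Loose wooden rest for the thick bushes, base 52 x 145 x 8 mm, with two combs (at x = +-17 mm, 8 mm thick) that form three notches in a row along y, 31 mm wide, 10 mm deep, floors 40 mm up, 38 mm apart. Origin under its middle; a bush lies in a notch with its axis along x, its ends 12 mm clear of the combs.
- narrow_rest: Loose wooden rest for the thin bushes, base 52 x 91 x 8 mm, like the other but with two notches 23 mm wide, 8 mm deep, 30 mm apart. Origin under its middle.
- tin: Small round grease tin, 64 mm across, 42 high, standing near the left front corner of the bench; leave it. Origin under its middle.
- cutters: Blue-handled pliers, 162 mm long, lying behind the stand; leave them. Origin under the middle.
- thick_0: Turned bronze bush, the thick kind: 28 mm diameter, 66 mm long, flat ends with a bore, shallow groove round its middle, about 0.16 kg. Origin at its middle, x along its axis (y and z turn as it rolls). May be absent.
- thick_1: Turned bronze bush, the thick kind: 28 mm diameter, 66 mm long, flat ends with a bore, shallow groove round its middle, about 0.16 kg. Origin at its middle, x along its axis (y and z turn as it rolls). May be absent.
- thick_2: Turned bronze bush, the thick kind: 28 mm diameter, 66 mm long, flat ends with a bore, shallow groove round its middle, about 0.16 kg. Origin at its middle, x along its axis (y and z turn as it rolls). May be absent.
- thin_0: Turned bronze bush, the thin kind: 20 mm diameter, 66 mm long, flat ends with a bore, shallow groove round its middle, about 0.09 kg. Origin at its middle, x along its axis (y and z turn as it rolls). May be absent.
- thin_1: Turned bronze bush, the thin kind: 20 mm diameter, 66 mm long, flat ends with a bore, shallow groove round its middle, about 0.09 kg. Origin at its middle, x along its axis (y and z turn as it rolls). May be absent.
- wide_rest_0 (a point): Where the middle of a thick bush is when seated in notch 0 of the wide rest (54 mm above the rest's underside); axes as the rest's.
- wide_rest_1 (a point): Where the middle of a thick bush is when seated in notch 1 of the wide rest (54 mm above the rest's underside); axes as the rest's.
- wide_rest_2 (a point): Where the middle of a thick bush is when seated in notch 2 of the wide rest (54 mm above the rest's underside); axes as the rest's.
- narrow_rest_0 (a point): Where the middle of a thin bush is when seated in notch 0 of the narrow rest (50 mm above the rest's underside); axes as the rest's.
- narrow_rest_1 (a point): Where the middle of a thin bush is when seated in notch 1 of the narrow rest (50 mm above the rest's underside); axes as the rest's.

How it is judged:
By the outcome, as a careful person would: the job done as asked, in the order asked, and still so for the second after the job is handed in, with the robot touching nothing.
Of thick_0, thick_1, thick_2, thin_0, thin_1 only 3 to 5 are there at a start; the rules pass over those that are not, and their reading is None.
At some moment in a run one of wide_rest, narrow_rest may be knocked a few centimetres aside while the robot is not near it.
Once in a run the grip may slacken for a moment while it holds something.
It also fails if it takes over 210 s, if anything falls off the work surface, if the arm or the gripper's body presses on something with over 40 N, if the wrist force passes 120 N, or if a joint passes its speed limit or range.

## Working session

There is one attempt and no reset: what is moved stays moved. The work goes in short steps, each a Python script; the robot and the scene stay as the last script left them, time stands still between calls to the robot, and variables do not carry over. Pictures are saved under pics/ and viewed, at most 14 in all, crops included, and the job is handed in when it is done.

```bash
ls; mkdir -p pics
python3 - <<'E'
from station import robot
import cv2,numpy as np
for n in("top","side","wrist"):
    im=robot.capture(n); cv2.imwrite(f"pics/{n}0.png",im[:,:,::-1])
    c=robot.calibration(n); print(n,{k:np.round(v,4).tolist() for k,v in c.items()})
print(robot.current_time_s(),robot.current_eef_pos(),robot.current_tcp_rot())
E
```

```text
pics
top {'vfov': 51.6691, 'cx': 318.9391, 'cy': 241.7067, 'k1': 0.0206, 'R': [[-0.0305, -0.9993, 0.02], [-0.9974, 0.0291, -0.066], [0.0654, -0.022, -0.9976]], 't': [0.1172, 0.5982, 0.9471]}
side {'vfov': 49.3209, 'cx': 311.8349, 'cy': 243.7216, 'k1': -0.1192, 'R': [[-0.9999, -0.0097, -0.0112], [0.0047, 0.5122, -0.8588], [0.014, -0.8588, -0.5121]], 't': [0.5572, 0.0722, 1.134]}
wrist {'vfov': 59.257, 'cx': 315.0535, 'cy': 238.5665, 'k1': -0.0119, 'tool_from_camera': [[-0.0008, -0.96, -0.2801, 0.0711], [1.0, -0.0007, -0.0007, 0.0002], [0.0005, -0.2801, 0.96, -0.1411], [0.0, 0.0, 0.0, 1.0]]}
0.15 [0.17538411 0.49450347 0.2306926 ] [-1.79929170e+02  2.03510580e-03  1.60474095e+02]
```

View pics/top0.png

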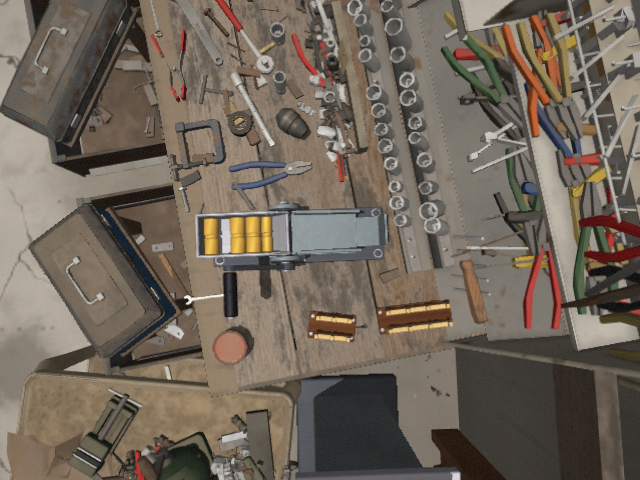

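View pics/side0.png

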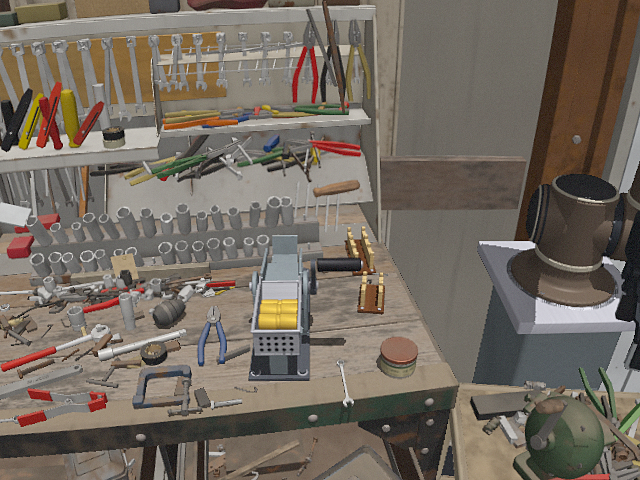

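The top view shows the stand along the image's x axis, with the basket at the left (about 245,236), the stop at (385,232) and the grip at (231,295). The rests are at (331,326) and (415,316), and the tin is at (231,345). The side view shows the same layout, with the basket in front. I'll zoom in.

```bash
cat > h.py <<'E'
from station import robot
import cv2,numpy as np
from scipy.spatial.transform import Rotation as Ro
def cam(n,T=None):
    c=robot.calibration(n); f=240/np.tan(np.radians(c['vfov']/2))
    if n=='wrist':
        p,e=T; Rt=Ro.from_euler('xyz',e,degrees=True).as_matrix(); M=np.array(c['tool_from_camera'])
        Rwc=Rt@M[:3,:3]; o=Rt@M[:3,3]+p; R=Rwc.T; t=-R@o
    else: R=np.array(c['R']);t=np.array(c['t'])
    return dict(R=R,t=t,f=f,cx=c['cx'],cy=c['cy'],k=c['k1'])
def ray(C,uv):
    d=(np.array(uv,float)-[C['cx'],C['cy']])/C['f']; s=d.copy()
    for _ in range(10): s=d/(1+C['k']*(s@s))
    v=C['R'].T@np.array([*s,1.]); return -C['R'].T@C['t'],v
def onz(C,uv,z):
    o,v=ray(C,uv); return o+v*(z-o[2])/v[2]
def proj(C,X):
    c=C['R']@np.array(X)+C['t']; s=c[:2]/c[2]; s=s*(1+C['k']*(s@s)); return s*C['f']+[C['cx'],C['cy']]
def shot(n):
    T=(np.array(robot.current_eef_pos()),robot.current_tcp_rot()) if n=='wrist' else None
    return robot.capture(n),cam(n,T)
def save(im,name,box=None,s=1):
    if box: im=im[box[1]:box[3],box[0]:box[2]]
    cv2.imwrite(f'pics/{name}.png',cv2.resize(im[:,:,::-1],None,fx=s,fy=s,interpolation=cv2.INTER_CUBIC))
E
python3 - <<'E'
from h import *
im=cv2.imread('pics/top0.png')[:,:,::-1]
save(im,'topz',(190,190,460,370),2.9)
C=cam('top')
for n,uv,z in [('grip',(231,295),.096+.13*np.cos(.7)),('narrow',(331,326),.045),('wide',(415,316),.045),('tin',(231,345),.042),('stop',(385,232),.05),('trun',(287,235),.1)]: print(n,onz(C,uv,z).round(3))
E
```

```text
grip [0.51  0.244 0.195]
narrow [0.441 0.082 0.045]
wide [ 0.454 -0.076  0.045]
tin [0.412 0.27  0.042]
stop [ 0.614 -0.025  0.05 ]
trun [0.61  0.158 0.1  ]
```

View pics/topz.png

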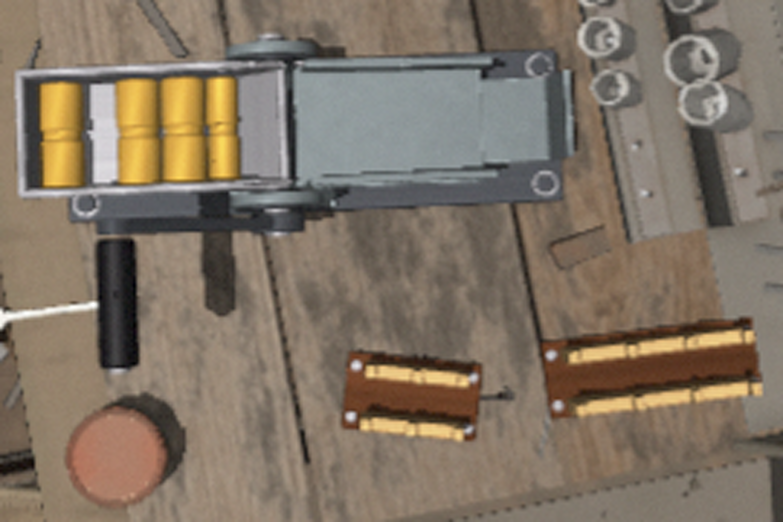

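The zoom shows four bushes: three thick and one thin, which is the second from the pouring end. Next I'll take close wrist views of the rests and the stand.

Run:
```python
from h import *
robot.movep([0.40,0.0,0.22],[180,0,0]); im,C=shot('wrist'); save(im,'w_rests'); np.save('Cr.npy',C,allow_pickle=True)
robot.movep([0.50,0.02,0.28],[180,0,0]); im,C=shot('wrist'); save(im,'w_stand'); np.save('Cs.npy',C,allow_pickle=True)
print(robot.current_time_s(),robot.current_joints(),robot.current_eef_pos())
```

```text
4.6917 [ 2.29835354e+00  4.85271201e+00  1.10741405e+00  8.63480621e+01
 -3.17928035e-03 -1.77714143e+02] [0.49943799 0.02002872 0.27934097]
```

View pics/w_rests.png

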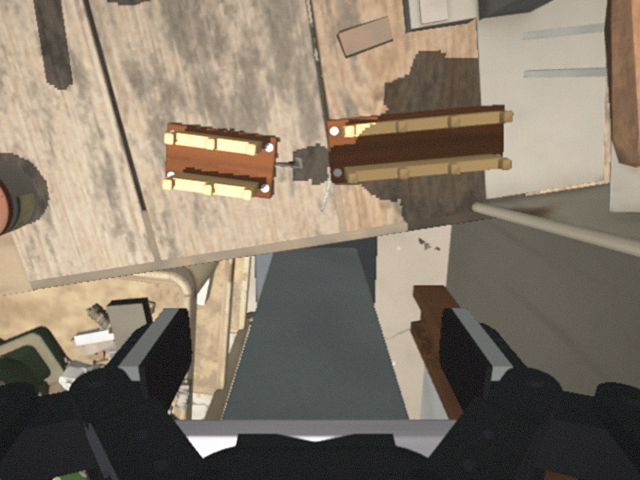

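View pics/w_stand.png

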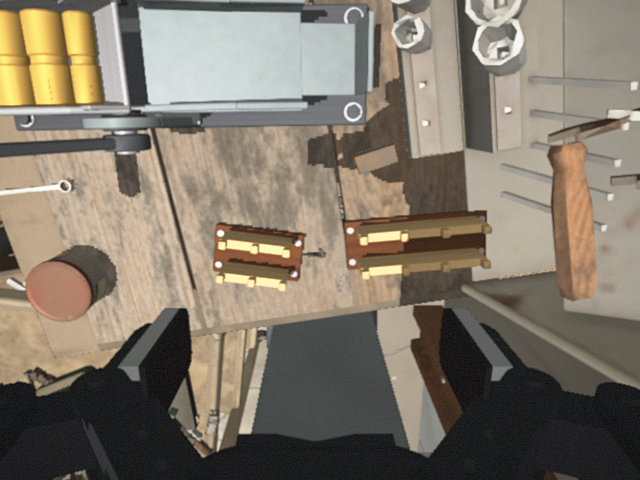

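The wrist views show the narrow rest's four white screws, the wide rest's two left screws, and three of the stand's bolts at (354,16), (353,112) and (24,121). I'll use those bolts to fix the stand's pose and cross-check it in the top view.

Run:
```python
from h import *
s=2.9;t=lambda u,v:(190+u/s-.3,190+v/s-.3)
Ct=cam('top');Cs=np.load('Cs.npy',allow_pickle=True).item()
for n,C,b in [('top',Ct,[t(539,66),t(545,182),t(87,205)]),('wr',Cs,[(354,16),(353,112),(24,121)])]:
    P=[onz(C,p,.011) for p in b]
    o=(P[0]+P[2])/2; d=P[2]-P[1]; yaw=np.degrees(np.arctan2(-d[0],d[1]))
    print(n,np.round(P,4)[:,:2].tolist(),'o',o.round(4),'yaw',yaw,'d',np.linalg.norm(P[0]-P[1]),np.linalg.norm(d))
    R=Ro.from_euler('z',yaw,degrees=True).as_matrix()
    print(' grip pred',(o*[1,1,0]+R@[-.101,.05+.13*np.sin(.7),.096+.13*np.cos(.7)]).round(4))
    # stop plate top edge
im=cv2.imread('pics/top0.png');hsv=cv2.cvtColor(im,cv2.COLOR_BGR2HSV)
m=((im.max(2)<45)).astype(np.uint8)[265:325,215:250]
n,l,st,ce=cv2.connectedComponentsWithStats(m);k=1+st[1:,4].argmax();print('grip px',ce[k]+[215,265],st[k])
print('grip top meas',onz(Ct,ce[k]+[215,265],.195+.006).round(4))
for nm,u in [('platetop',(571,70)),('platetop',(574,155))]: print(nm,onz(Ct,t(*u),.095).round(4))
w=cv2.imread('pics/w_stand.png'); save(w[:,:,::-1],'wz',(270,0,400,140),4)
```

```text
top [[0.6565, -0.0144], [0.5774, -0.0155], [0.5711, 0.2937]] o [0.6138 0.1396 0.011 ] yaw 1.1680237994253035 d 0.0791361765064559 0.3092079469027155
 grip pred [0.5101 0.2713 0.1954]
wr [[0.6557, -0.0141], [0.5747, -0.0151], [0.5673, 0.2938]] o [0.6115 0.1398 0.011 ] yaw 1.366071958816871 d 0.08105490272566429 0.30901413351867885
 grip pred [0.5073 0.2711 0.1954]
grip px [233.86026201 294.63755459] [ 15   8   8  44 229]
grip top meas [0.5106 0.2387 0.201 ]
platetop [ 0.6432 -0.0226  0.095 ]
platetop [ 0.5902 -0.0224  0.095 ]
```

View pics/wz.png

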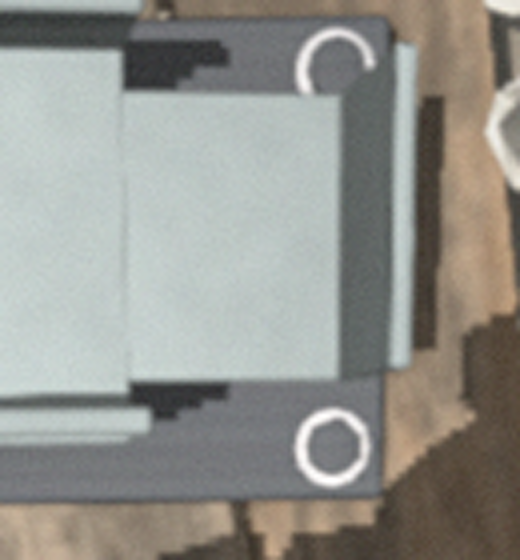

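The crop shows the stop line at wrist column 355, rows 24 to 95. The lever grip sits about 30 mm from the spot I predicted by assuming the base plate is centred on the origin. I'll measure the grip, trunnion and stop directly by triangulation.

```bash
cat >> h.py <<'E'
def tri(obs):
    A=np.zeros((3,3));b=np.zeros(3)
    for C,uv in obs:
        o,v=ray(C,uv);v/=np.linalg.norm(v);M=np.eye(3)-np.outer(v,v);A+=M;b+=M@o
    X=np.linalg.solve(A,b); return X,[np.round(proj(C,X)-uv,1).tolist() for C,uv in obs]
E
python3 - <<'E'
from h import *
Ct=cam('top');Cs=np.load('Cs.npy',allow_pickle=True).item()
print('stop',tri([(Ct,(378.3,231.3)),(Cs,(355,59))]))
print('trun near disc?',tri([(Ct,(190+275/2.9,190+200/2.9)),(Cs,(127,122))]))
robot.movep([0.50,0.245,0.34],[180,0,180]); im,C=shot('wrist'); save(im,'w_grip'); np.save('Cg.npy',C,allow_pickle=True)
print(robot.current_joints(),robot.current_eef_pos())
E
```

```text
stop (array([ 0.61524238, -0.01195398,  0.05559605]), [[-0.0, 0.1], [0.1, -0.1]])
trun near disc? (array([0.5672404 , 0.16316079, 0.08875178]), [[0.0, 0.1], [-0.1, -0.4]])
[ 2.60931125e+01  1.24752406e+01  1.78125540e+01  9.53376416e+01
 -2.06323883e-03  2.60939584e+01] [0.49999492 0.24485861 0.34000603]
```

View pics/w_grip.png

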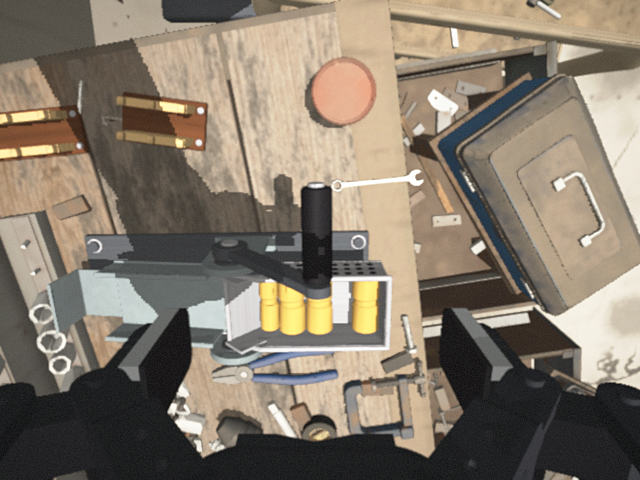

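The picture shows the grip between columns 302 and 331, with its free end at (316.5,187). I'll triangulate it and check it against the hinge circle.

Run:
```python
from h import *
Ct=cam('top');C=np.load('Cg.npy',allow_pickle=True).item();Cs=np.load('Cs.npy',allow_pickle=True).item()
print('grip free end',tri([(Ct,(230.7,316.9)),(C,(316.5,187))]))
print('bolts wr2',[onz(C,p,.011).round(4) for p in [(94,246),(359,241)]])
print('y at z=.195',onz(C,(316.5,230),.195),onz(Ct,(230.4,295),.195))
# stop in this view: floor/plate edge near (85,270)-(82,312?) 
print('free-end z .195',onz(C,(316.5,187),.195),onz(Ct,(230.7,316.9),.195))
```

```text
grip free end (array([0.47579149, 0.24562109, 0.1935628 ]), [[-0.1, -0.1], [-0.3, -0.2]])
bolts wr2 [array([ 0.5749, -0.0142,  0.011 ]), array([0.5689, 0.2957, 0.011 ])]
y at z=.195 [0.50605968 0.24583311 0.195     ] [0.50994389 0.24503903 0.195     ]
free-end z .195 [0.47569512 0.24582763 0.195     ] [0.47577266 0.24517991 0.195     ]
```

```bash
cat > lev.py <<'E'
from h import *
Y=np.radians(1.25); ORI=[180,0,-178.75]
ex=np.array([np.cos(Y),np.sin(Y),0]);ey=np.array([-np.sin(Y),np.cos(Y),0])
TR=np.array([.6135,.1640,.096])
def grip(q,off=-.107): 
    a=.70-q; return TR+off*ex+.13*np.sin(a)*ey+np.array([0,0,.13*np.cos(a)-.020])
def arc(a,b,n,feed):
    for i,q in enumerate(np.linspace(a,b,n+1)[1:]):
        robot.line_to(grip(q).tolist(),ORI,feed=feed)
        F=np.array(robot.current_ft_force())
        print(round(q,2),F.round(1),round(robot.current_grip_width(),4),(np.array(robot.current_eef_pos())-grip(q)).round(4))
        if np.linalg.norm(F)>45: print('STOP');return q
    return b
E
python3 - <<'E'
from lev import *
p=grip(0);print(p)
robot.movep((p+[0,0,.09]).tolist(),ORI)
robot.line_to(p.tolist(),ORI,feed=.1); print(robot.current_ft_force())
robot.clamp(35); print(robot.current_grip_width(),robot.current_ft_force(),robot.current_eef_pos())
arc(0,.6,6,.05)
im,_=shot('top');save(im,'t1')
print(robot.current_time_s())
E
```

```text
[0.5046985  0.24539418 0.17542948]
[-0.19429469  0.82908256 -0.3225586 ]
0.020973481170886862 [-0.61251163  2.01193607  2.28150406] [0.50473482 0.2457178  0.17568545]
0.1 [-0.8  7.1 -0.3] 0.0208 [-0.      0.0016  0.0002]
0.2 [-3.1  8.4  1.8] 0.0208 [-0.0001  0.0025  0.0008]
0.3 [-4.5 11.   7.8] 0.021 [-0.0001  0.0032  0.0017]
0.4 [-6.7 13.2 13.2] 0.0209 [-0.0002  0.0038  0.0028]
0.5 [-7.6 13.1 17.6] 0.021 [-0.0001  0.0041  0.0038]
0.6 [-7.6 10.2 16.4] 0.0208 [-0.0002  0.003   0.0032]
12.2833
```

```bash
python3 - <<'E'
from lev import *
arc(.6,1.36,10,.03)
robot.hold(1.5)
im,_=shot('top');save(im,'t2',(190,190,460,370),2)
im,_=shot('side');save(im,'s2',(220,210,440,400),2)
print(robot.current_time_s())
E
python3 -c "
import cv2,numpy as np
a=cv2.imread('pics/t2.png');b=cv2.imread('pics/s2.png')
h=max(a.shape[0],b.shape[0]);f=lambda i:cv2.copyMakeBorder(i,0,h-i.shape[0],0,0,0)
c=np.vstack([a,cv2.copyMakeBorder(b,0,0,0,a.shape[1]-b.shape[1],0)]);c=cv2.resize(c,None,fx=.8,fy=.8);print(c.shape);cv2.imwrite('pics/c2.png',c)"
```

```text
0.68 [-6.5  8.9 14.6] 0.0208 [-0.0003  0.003   0.0027]
0.75 [-5.   6.5 11.6] 0.0209 [-0.0003  0.002   0.0022]
0.83 [-4.9  5.6  8.6] 0.0207 [-0.0003  0.0016  0.0014]
0.9 [-2.6  5.6  6.6] 0.0208 [-0.0004  0.0016  0.0012]
0.98 [-4.4  5.1  6.6] 0.0208 [-0.0004  0.0014  0.0011]
1.06 [-1.7  5.4  4. ] 0.0204 [-0.0004  0.0012  0.0006]
1.13 [-2.7  3.4  2.7] 0.0208 [-0.0003  0.001   0.0005]
1.21 [-2.5  4.8  3.8] 0.0208 [-0.0003  0.0008  0.0003]
1.28 [-2.3  4.9  2.2] 0.0207 [-0.0003  0.0007  0.0001]
1.36 [-2.   5.2  1.8] 0.021 [-0.0002  0.0005 -0.    ]
18.7167
(592, 432, 3)
```

View pics/c2.png

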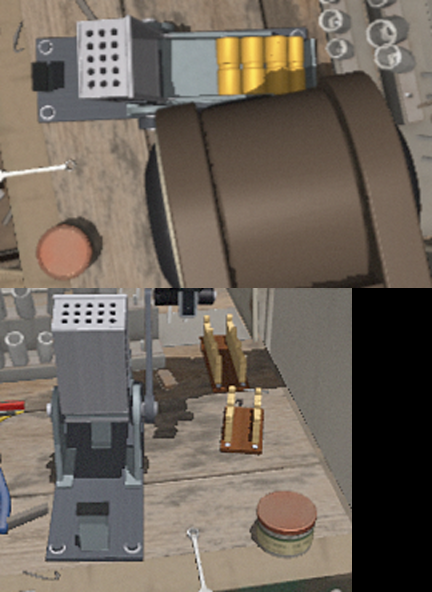

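All four bushes are on the track, with the thin one at the stop. Now I'll swing the basket back.

Run:
```python
from lev import *
arc(1.36,0,12,.07)
robot.line_to(grip(-.03).tolist(),ORI,feed=.03); print('seat',robot.current_ft_force())
robot.line_to(grip(0).tolist(),ORI,feed=.03)
robot.gripper_open()
p=np.array(robot.current_eef_pos());robot.line_to((p+[0,0,.1]).tolist(),feed=.15)
im,C=shot('wrist');save(im,'w3')
robot.movep([.33,.25,.3],[180,0,180])
im,_=shot('top');save(im,'t3',(190,190,460,370),2.9)
print(robot.current_time_s())
```

```text
1.25 [-1.6 -2.2  1.2] 0.021 [-0.0002 -0.0003  0.0002]
1.13 [-3.2 -4.2  6.5] 0.0211 [-0.     -0.0007  0.0012]
1.02 [-4.9 -6.9 10.5] 0.0206 [ 0.0002 -0.0011  0.002 ]
0.91 [-4.  -5.1 11.5] 0.0205 [ 0.0005 -0.0006  0.0024]
0.79 [-1.3 -2.   7.9] 0.0205 [ 0.0006 -0.0002  0.0017]
0.68 [-0.8 -0.7  6.6] 0.0207 [0.0007 0.0002 0.0015]
0.57 [-0.2  0.2  5.3] 0.0206 [0.0008 0.0005 0.0013]
0.45 [ 4.  -0.1 -1.5] 0.021 [0.0008 0.0003 0.0002]
0.34 [4.4 1.9 4.1] 0.0205 [0.0009 0.0008 0.0009]
0.23 [6.9 0.5 0.4] 0.0208 [ 0.0009  0.0002 -0.0001]
0.11 [ 7.8  0.3 -3.6] 0.0209 [ 0.0009 -0.0004 -0.0006]
0.0 [ 7.1  0.1 -2.8] 0.0205 [ 0.0009 -0.0002 -0.0004]
seat [  4.30956013 -10.64017558   8.84006679]
25.8833
```

View pics/t3.png

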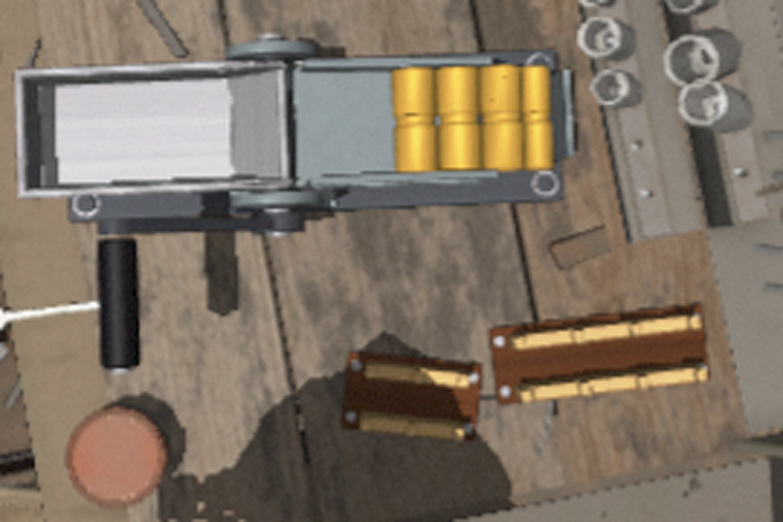

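The basket is down and empty, and the bushes are queued at the stop. The wide rest has been knocked about 19 mm aside, to crop centre (600,354). I'll take close wrist views of both rests and check the bush pixels against the stop geometry.

Run:
```python
from h import *
Ct=cam('top');t=lambda u,v:(190+u/2.9-.3,190+v/2.9-.3)
for u,z in [((537,118),.0669),((502,118),.0714)]: print('bush',onz(Ct,t(*u),z).round(4))
n=onz(Ct,t(411,396),.04);w=onz(Ct,t(600,354),.04);print(n,w)
ims=[]
for k,c in (('n',n),('w',w)):
    robot.movep([c[0]+.035,c[1],.19],[180,0,180]);im,C=shot('wrist');save(im,'r_'+k);np.save('C_'+k+'.npy',C,allow_pickle=True)
    uv=proj(C,c).astype(int);print(k,uv)
    x0,y0=max(0,min(640-320,uv[0]-160)),max(0,uv[1]-110);print('crop',x0,y0);ims.append(cv2.resize(im[y0:y0+220,x0:x0+320],None,fx=2.4,fy=2.4,interpolation=cv2.INTER_CUBIC)[:300*2])
for i,(k,a) in enumerate(zip('nw',ims)): 
    print(a.shape); cv2.imwrite(f'pics/rz_{k}.png',a[:,:,::-1])
print(robot.current_time_s())
```

```text
bush [ 0.6163 -0.0041  0.0669]
bush [0.6165 0.0189 0.0714]
[0.43982568 0.0811615  0.04      ] [ 0.46298741 -0.04299348  0.04      ]
n [314 169]
crop 154 59
w [314 169]
crop 154 59
(528, 768, 3)
(528, 768, 3)
27.5333
```

View pics/rz_n.png

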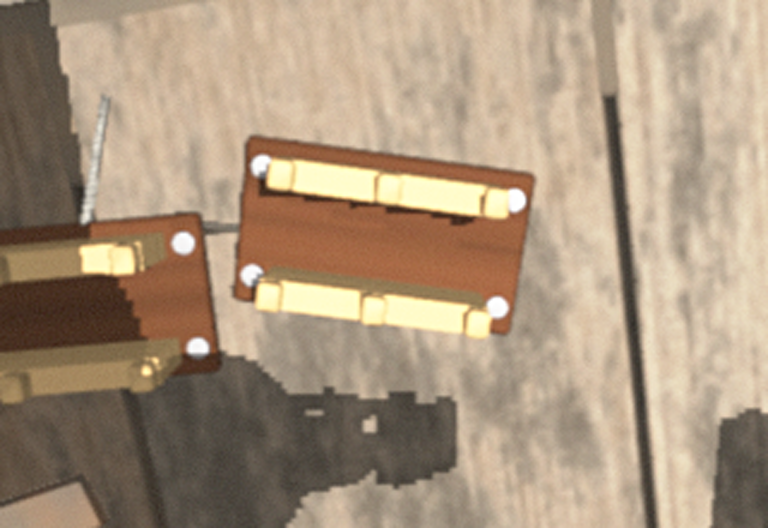

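View pics/rz_w.png

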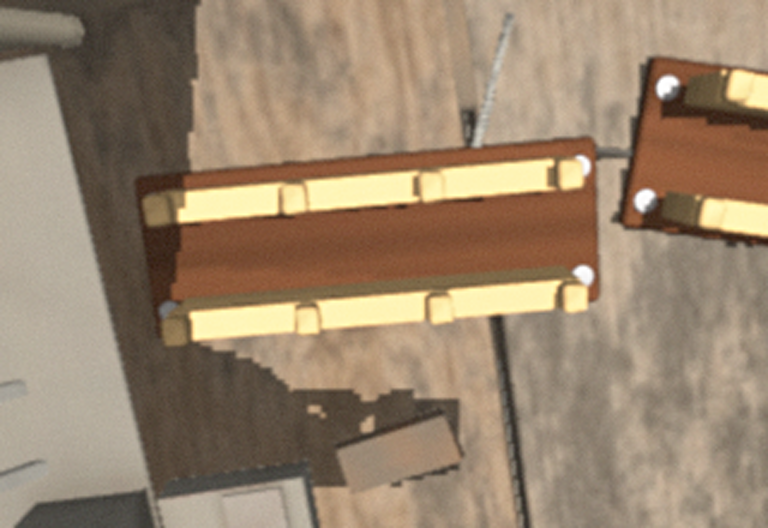

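Both views show the comb teeth clearly, and the two rests are now only about 8 mm apart. I'll take positions from the tooth tops, with the known spacings as a check.

Run:
```python
from h import *
T={'n':([(281,175),(389,188),(496,202)],[(268,296),(373,308),(478,321)],.048,.030),
   'w':([(158,209),(293,197),(430,186),(569,174)],[(176,329),(308,318),(440,307),(574,297)],.050,.038)}
B={'n':[(262,166),(516,200),(251,276),(497,307)]}
out={}
for k,(a,b,z,sp) in T.items():
    C=np.load(f'C_{k}.npy',allow_pickle=True).item()
    f=lambda u:onz(C,(154+u[0]/2.4-.3,59+u[1]/2.4-.3),z)[:2]
    A=np.array([f(u) for u in a]);Bb=np.array([f(u) for u in b]);M=(A+Bb)/2
    d=(M[-1]-M[0]);L=np.linalg.norm(d);d/=L;yaw=np.degrees(np.arctan2(d[1],d[0]))
    print(k,'ctr',M.mean(0).round(4),'axis yaw',yaw.round(2),'spacing',L/(len(a)-1),sp,'comb sep',np.linalg.norm((Bb-A).mean(0)))
    notches=(M[1:]+M[:-1])/2;print(notches.round(4).tolist()); out[k]=dict(n=notches.tolist(),yaw=float(yaw))
    if k in B:
        g=[onz(C,(154+u[0]/2.4-.3,59+u[1]/2.4-.3),.0095)[:2] for u in B[k]];print('screw ctr',np.mean(g,0).round(4))
import json;json.dump(out,open('rests.json','w'))
```

```text
n ctr [0.434  0.0798] axis yaw 83.03 spacing 0.02963192480063334 0.03 comb sep 0.033198447380314855
[[0.4322, 0.0651], [0.4358, 0.0945]]
screw ctr [0.4346 0.0798]
w ctr [ 0.4582 -0.0478] axis yaw 94.64 spacing 0.03732062273623008 0.038 comb sep 0.03329204556873262
[[0.4612, -0.085], [0.4581, -0.0479], [0.4552, -0.0107]]
```

```bash
cat > pp.py <<'E'
from h import *
import json
RS=json.load(open('rests.json')); PO=[180,0,91.25]; G=.027
STOP=np.array([.6165,-.012,.0556])
def pick(r):
    sh=-.003 if r<.012 else -.002
    p=STOP+[0,.85*r+sh,1.13*r-G]
    robot.gripper_open() if robot.current_grip_width()<.08 else None
    robot.movep([p[0],p[1],.17],PO)
    hit=robot.line_to(p.tolist(),PO,feed=.12,threshold=12)
    print('down',hit,robot.current_eef_pos().round(4) if hit else '')
    if hit: return False
    robot.clamp(60); print('w',robot.current_grip_width(),'F',robot.current_gripper_force(),np.round(robot.current_ft_force(),1))
    robot.line_to((p+[0,0,.02]).tolist(),PO,feed=.05)
    robot.line_to([p[0],p[1],.16],PO,feed=.12)
    print('lift w',robot.current_grip_width(),robot.current_gripper_force()); return .060<robot.current_grip_width()<.072
def place(k,i,z):
    c=RS[k]['n'][i]; o=[180,0,RS[k]['yaw']]
    robot.movep([*c,.16],o); print('carry w',robot.current_grip_width())
    robot.line_to([*c,z-G+.015],o,feed=.12)
    hit=robot.line_to([*c,z-G+.001],o,feed=.03,threshold=8); print('place hit',hit,np.round(robot.current_eef_pos(),4),z-G)
    robot.gripper_open(); robot.hold(.2)
    robot.line_to([*c,.16],o,feed=.15)
E
python3 - <<'E'
from pp import *
ok=pick(.010)
im,C=shot('top');save(im,'t4',(190,190,460,370),2.9)
im,C=shot('wrist');save(im,'w4')
print(ok,robot.current_time_s())
E
```

```text
down False 
w 0.06491471769894037 F 67.01068013906479 [-0.8 -0.2  5.8]
lift w 0.06504709050009772 66.76896454766393
True 32.1583
```

```bash
python3 -c "
import cv2
a=cv2.imread('pics/t4.png')[:,:,:];b=cv2.imread('pics/w4.png')
cv2.imwrite('pics/c4.png',cv2.hconcat([cv2.resize(a,(400,267)),cv2.resize(b,(356,267))]))"
```

```text
(no output)
```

View pics/c4.png

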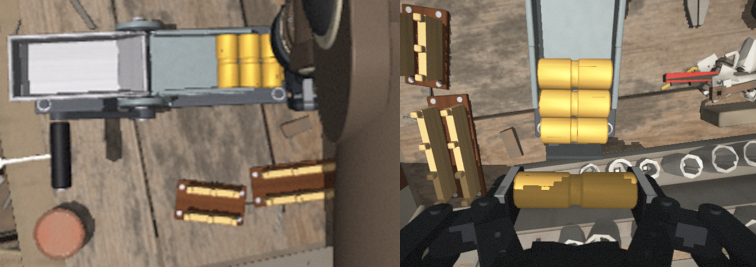

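The bush is held squarely, and three thick bushes remain, with the next one already at the stop. Placing this one now.

Run:
```python
from pp import *
place('n',1,.050)
im,C=shot('wrist');save(im,'w5')
if pick(.014):
    im,C=shot('wrist');save(im,'w5b')
    place('w',0,.054)
    im,C=shot('wrist');save(im,'w6')
print(robot.current_time_s())
a=cv2.imread('pics/w5.png');b=cv2.imread('pics/w6.png')
cv2.imwrite('pics/c6.png',cv2.resize(cv2.hconcat([a,b]),(800,300)))
```

```text
carry w 0.06479226333912128
place hit True [0.4357 0.0935 0.0265] 0.023000000000000003
down False 
w 0.06515450340350977 F 67.07117903977633 [-1.4  0.8  4.9]
lift w 0.06540000906476465 66.71278386376798
carry w 0.06540315989547317
place hit True [ 0.4615 -0.0863  0.029 ] 0.027
44.0333
```

View pics/c6.png

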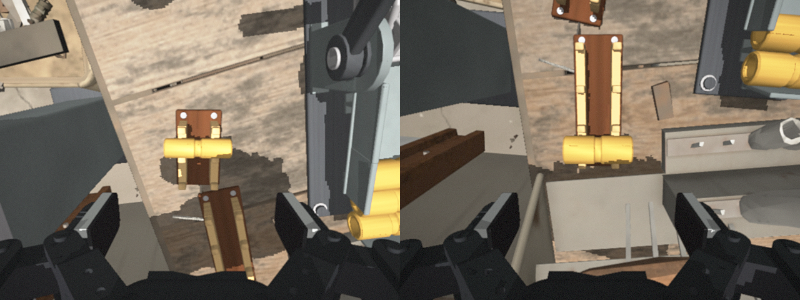

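```bash
cat >> pp.py <<'E'
def ymask(im):
    h=cv2.cvtColor(im,cv2.COLOR_RGB2HSV);return ((h[...,0]>=18)&(h[...,0]<=32)&(h[...,1]>190)&(h[...,2]>90)).astype(np.uint8)
def near(im,C,k,i,z):
    "bush blob nearest the seat, cast on z, minus seat, in rest axes (x,y)"
    X=[*RS[k]['n'][i],z];uv=proj(C,X);m=cv2.morphologyEx(ymask(im),cv2.MORPH_OPEN,np.ones((5,5)))
    n,l,st,ce=cv2.connectedComponentsWithStats(m);j=1+np.linalg.norm(ce[1:]-uv,axis=1).argmin()
    ys,xs=np.where(l==j);c,s,a=cv2.minAreaRect(np.stack([xs,ys],1).astype(np.float32))
    d=onz(C,c,z)[:2]-X[:2];y=np.radians(RS[k]['yaw']-90)
    return (1000*np.array([[np.cos(y),np.sin(y)],[-np.sin(y),np.cos(y)]])@d).round(1),np.round(s),np.round(uv),np.round(c)
E
python3 - <<'E'
from pp import *
for f,k,i,z in (('w5','n',1,.050),('w6','w',0,.054)):
    im=cv2.imread(f'pics/{f}.png')[:,:,::-1].copy()
    C=cam('wrist',(np.array([*RS[k]['n'][i],.16]),[180,0,RS[k]['yaw']]))
    print(f,near(im,C,k,i,z))
E
```

```text
Traceback (most recent call last):
  File "pp.py", line 29, in near
    n,l,st,ce=cv2.connectedComponentsWithStats(m);j=1+np.linalg.norm(ce[1:]-uv,axis=1).argmin()
                                                      ~~~~~~~~~~~~~~~~~~~~~~~~~~~~~~~~~~~~~~~^^
ValueError: attempt to get argmin of an empty sequence
```

```bash
python3 - <<'E'
import cv2
im=cv2.imread('pics/w5.png');h=cv2.cvtColor(im,cv2.COLOR_BGR2HSV)
for y,x in((236,300),(236,350),(240,280)): print(im[y,x],h[y,x])
import re
s=open('pp.py').read().replace('[...,1]>190','[...,1]>150').replace('[...,2]>90','[...,2]>80');open('pp.py','w').write(s)
E
python3 - <<'E'
from pp import *
for f,k,i,z in (('w5','n',1,.050),('w6','w',0,.054)):
    im=cv2.imread(f'pics/{f}.png')[:,:,::-1].copy()
    C=cam('wrist',(np.array([*RS[k]['n'][i],.16]),[180,0,RS[k]['yaw']]))
    print(f,near(im,C,k,i,z))
E
```

```text
[158 254 255] [ 30  97 255]
[150 252 255] [ 29 105 255]
[155 253 255] [ 29 100 255]Traceback (most recent call last):
  File "<stdin>", line 5, in <module>
  File "pp.py", line 29, in near
    n,l,st,ce=cv2.connectedComponentsWithStats(m);j=1+np.linalg.norm(ce[1:]-uv,axis=1).argmin()
                                                      ~~~~~~~~~~~~~~~~~~~~~~~~~~~~~~~~~~~~~~~^^
ValueError: attempt to get argmin of an empty sequence
```

```bash
python3 - <<'E'
import cv2
im=cv2.imread('pics/w5.png');h=cv2.cvtColor(im,cv2.COLOR_BGR2HSV)
print('bush col',[(y,h[y,330].tolist()) for y in range(218,258,4)]); print('comb',[h[y,292].tolist() for y in (205,210,280,290)])
E
grep -n "hsv\|HSV" pp.py
```

```text
bush col [(218, [11, 139, 79]), (222, [19, 151, 179]), (226, [24, 141, 249]), (230, [27, 125, 254]), (234, [28, 116, 255]), (238, [29, 110, 255]), (242, [28, 114, 255]), (246, [26, 128, 253]), (250, [20, 147, 235]), (254, [11, 144, 78])]
comb [[24, 87, 255], [28, 60, 255], [18, 110, 167], [18, 107, 167]]
25:    h=cv2.cvtColor(im,cv2.COLOR_RGB2HSV);return ((h[...,0]>=18)&(h[...,0]<=32)&(h[...,1]>150)&(h[...,2]>80)).astype(np.uint8)
```

```bash
sed -i 's/\[...,1\]>150/[...,1]>95/; s/\[...,2\]>80/[...,2]>172/' pp.py
python3 - <<'E'
from pp import *
for f,k,i,z in (('w5','n',1,.050),('w6','w',0,.054)):
    im=cv2.imread(f'pics/{f}.png')[:,:,::-1].copy()
    C=cam('wrist',(np.array([*RS[k]['n'][i],.16]),[180,0,RS[k]['yaw']]))
    print(f,near(im,C,k,i,z))
E
```

```text
w5 (array([ 0.6, -0.7]), array([ 31., 108.]), array([315., 235.]), array([316., 236.]))
w6 (array([ 0.6, -1.7]), array([ 44., 112.]), array([315., 237.]), array([316., 240.]))
```

Both bushes are seated within 2 mm. Continuing with the last two.

Run:
```python
from pp import *
for i in (1,2):
    if not pick(.014): print('FAIL');break
    place('w',i,.054); im,C=shot('wrist'); print(i,near(im,C,'w',i,.054)); 
robot.movep([.33,.25,.3],[180,0,180])
im,_=shot('top');save(im,'t9',(190,190,460,370),2.9)
print(robot.current_time_s())
```

```text
down False 
w 0.06500566186491072 F 66.86398333869874 [-0.6  0.3  5. ]
lift w 0.06539750382252425 66.49551867507398
carry w 0.06549321663535937
place hit True [ 0.4583 -0.0485  0.0286] 0.027
1 (array([0.2, 0.8]), array([ 45., 113.]), array([316., 238.]), array([316., 236.]))
down False 
w 0.06526483393596133 F 66.89107485115528 [-0.4 -0.2  5.7]
lift w 0.06514520639125358 66.57376209273934
carry w 0.06524426724406002
place hit True [ 0.4551 -0.0107  0.0286] 0.027
2 (array([-0.3,  3. ]), array([ 44., 113.]), array([316., 238.]), array([316., 233.]))
60.6333
```

View pics/t9.png

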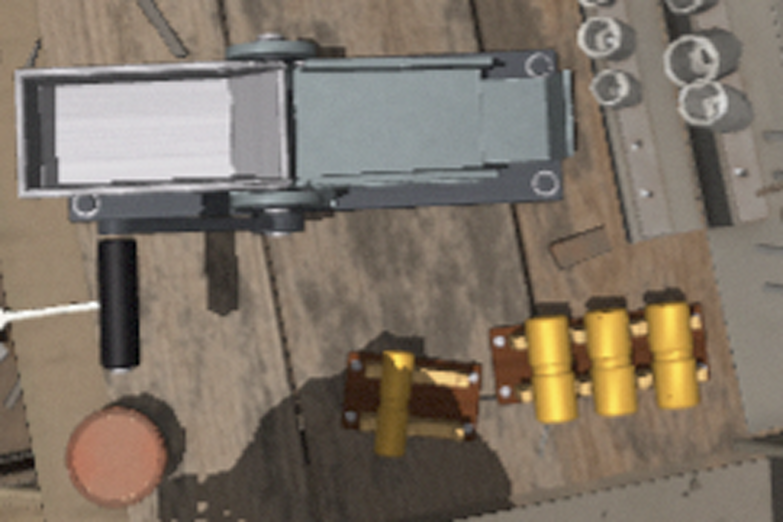

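The final view shows the basket down and empty and the track clear. All four bushes sit in their notches, and the tin hasn't moved.

```bash
python3 -c "
from station import robot
robot.hold(.5);print(robot.finish_job())"
```

```text
the job is handed in; nothing more can be done
None
```

The job is handed in at about 61 s of the 210 s allowed: the basket is emptied and back on its rest, the three thick bushes are in the wide rest, and the one thin bush is in the narrow rest. The tin and pliers were not touched.

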